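# Set the foam cutting guide to its third click and feed the brick up to the stop

### The arm

A 6-joint arm with a two-finger parallel gripper is mounted at the origin on the work surface; the furniture and walls round the work are solid. World frame = base frame: x ahead of the robot, y to its left, z up, the work surface at z = 0. Lengths are in m, angles in degrees, forces in N, time in s.
With the tool pointing down it reaches from about 0.25 to 0.725 m from the base axis. Payload 9.7 kg.
Tool frame: the origin (TCP) lies on the centre line of the jaws, within the pads' length; the fingertips stand 19 mm ahead of it and the grasp point (between the pads) is the TCP (bot.tcp_to_tips is the z of the fingertips in the tool frame, in m); z points along the fingers, y is the line along which they close (so a half turn about z gives the same grasp; the last joint's range is limited). The gripper opens to 85 mm and grips with 20 to 120 N. Pads are 22 mm wide; open, the fingers measure 114 mm over their backs; the gripper's body (76 mm by 85 mm) begins 54 mm behind the grasp point. The pads swing forward as they close: fully open they stand 13 mm farther back than shut.
Start: joints at [72.25, 4.979, 10.078, 95.1, 0, 90], TCP at [0.168, 0.524, 0.22] pointing down, gripper open.
Joint ranges: [-179.16, 179.16], [-48.56, 103.87], [-65.8, 70.77], [-126.05, 130.52], [-82.76, 87.17], [-180, 180]. Speed limits (degrees/s): [127.2, 127.2, 147.25, 180, 180, 180].

### API

Orientations are given as [roll, pitch, yaw] about the fixed x, y, z axes, in that order (R = Rz(yaw) Ry(pitch) Rx(roll)).
In Python, from workcell import bot gives the robot as it stands. The module is installed in compiled form; this text tells all that it offers.
- The arm moves only by the tool play_rows, never from a script. Its argument "increments" is a list of rows, each an object with "slide": the shift along the tool's x, y, z in mm, a list of three; "angular": the turn, a rotation vector about the tool's x, y, z in degrees, a list of three; "claw": the opening, from -1 (shut) to 1 (fully open). In form: [{"slide": [x, y, z], "angular": [rx, ry, rz], "claw": claw}, ...]. A call has 1 to 8 rows; each row shifts and turns the commanded pose from where the row before left it, along the tool's axes as they then stand; what a row does not reach is not made up. A row lasts 1/10 s, in which the tool goes at most 50 mm and 8.59 degrees, less where a joint would pass 70% of its speed; a pose out of reach is approached as far as the arm can. A call is refused whole if a number of a shift passes 50 or a number of a turn 8.59, either way. A call with a gripper value outside its range is refused whole. The fingers move at their own pace and stop on an object; "squeeze" is the grip in N (left out, the last holds). Time passes only in rows, so rows that do not move let the fingers close. It gives the time, the measured TCP pose, the force, the opening and the grip force at its end, in the units of the state.
- bot.get_obs(): the state, without advancing time (a new reading comes with each control period).
- bot.camera(name): name is "scene" or "top" or "wrist"; returns the picture (384x512x3 uint8, red, green, blue); there is no depth.
- bot.camera_info(name): a dict with "fovy" (degrees; the focal length in pixels is half the picture's height over the tangent of half this angle, whatever the lens; pixels are square), "cx", "cy" (the principal point, pixels), "R" (3x3) and "t" (3): a world point X has camera coordinates R X + t. Camera axes: x right, y down, z forward; pixel columns grow to the right and rows downward; lengths in m; the calibration is good to about 2 mm. The wrist camera is an equidistant fisheye: a pixel r from the principal point sees the ray r / f radians off the axis. A picture is of the moment at which its call begins: read the wrist's pose just before it. camera_info takes no time and is no camera call; for the wrist camera it gives the pose at the moment of the call.
- bot.job_done(): hands the job in; it is judged then, once.
The state is a dict: "time": time; "q": joint angles; "qd": joint speeds; "joint_efforts": joint torques, N m; "ee_pos": TCP position; "tcp_rot": TCP orientation; "wrist_force": force on the tool from outside, world axes, zero at the start; "torque": the same for the moment, N m; "opening": finger opening in m; "grasp_force": force on a finger pad.
Only numpy, scipy, OpenCV 4.12 (cv2) and the standard library are available. Lean on these libraries where they do the work, as an engineer would, in place of code of your own. Each camera call takes 0.05 s, during which the arm holds its last target. There are 200 camera calls.

### The job

Push the black knob of the red stop along the cutting guide's rail, away from the foam brick, and leave the stop resting in its third click, never going past it; leave the brick where it is meanwhile. Then push the green foam brick along the bed by its end away from the stop, without lifting it, until it rests against the stop, gently enough that the stop stays in the third click. Push with the fingertips only, do not grip anything, and leave the glue bottle, tape roll, clay pot and duck where they stand.

Things in the scene. Friction and masses are not known exactly. Their poses are not given: they have to be found in the camera images.
- guide: Fixed foam cutting guide: plywood board 156 (x) x 300 (y) x 12 mm, turned up to 0.35 rad either way. Origin on the table under the cutting slit (black line across the bed); y points along the board the way both stop and brick are pushed, z up. In this frame the board spans x -0.078 to 0.078, y -0.170 to 0.130. All offsets below called 'guide x, y' are in this frame, heights are above the table.
- bed (a point): Middle of the bed at the slit, on the board's top (height 12 mm), guide x 0.025, y 0. The bed is 68 mm wide (guide x -0.009 to 0.059) between two white fences 12 mm thick with tops at height 34 mm, guide y -0.165 to 0.125. On the board's -x side runs an open aluminium rail 32 mm wide, centred on guide x -0.048, y -0.030 to 0.120, top at 26 mm, with four black ticks beside it, one per click.
- stop (a joint): Travel of the red stop along guide +y in m, 0 to 0.100; starts loose at 0 to 0.009, before the first click. A sprung ball clicks into hollows at 0.030, 0.050, 0.070 (third) and 0.090; crests at 0.020, 0.040, 0.060, 0.080. A hump takes, and a click holds against, about 8 to 12 N, fading toward its crest; past the crest the stop snaps by itself into the next hollow (about 1 mm play each way).
- stop_knob (a point): Middle of the stop's upright black round knob, 18 mm across, spanning heights 52 to 82 mm, on a 12 mm steel stem; the red carriage below is 36 (x) x 26 (y) mm, top at 38 mm, with a white pointer that stands over a black tick at each click. At guide x -0.048, y = joint value - 0.010, height 67 mm. It moves only along guide y.
- stop_face (a point): Middle of the face of the red stop plate that the brick is to meet: plate 62 mm wide, 8 mm thick, heights 15 to 49 mm, standing in the bed and joined to the carriage by a 12 mm wide arm over the near fence (top at 44 mm). At guide x 0.025, y = joint value - 0.010, so 0.060 at the third click.
- brick_centre (a point): Centre of the loose green foam brick, 62 (across the bed) x 100 (along it) x 45 mm tall, 60 to 110 g, lying flat on the bed with 3 mm to spare each side, top at height 57 mm. It starts at guide y -0.105 to -0.075; the end to push is 50 mm farther to -y. Resting on the stop at the third click its centre is at guide y 0.010.
- brick: The same brick; origin at the centre of its underside, x across and y along the guide.
- glue: Brown dropper bottle of glue, 33 x 34 x 102 mm, loose, standing beyond the guide (guide +x side). Origin at the centre of its underside.
- tape: Green roll of stem tape, 58 mm across, 13 mm tall, loose, lying on the guide's -x side. Origin at the centre of its underside.
- pot: Small clay pot, 64 mm across, 50 mm tall, loose, to the right of the guide. Origin at the centre of its underside.
- duck: Yellow rubber duck, 56 x 46 x 42 mm, loose, to the left of the guide. Origin at the centre of its underside.
Not all that is in view belongs to the job. Leave any purple or yellow look-alike of the brick alone.

How it is judged:
By the outcome, as a careful person would: the job done as asked, in the order asked, and still so for the second after the job is handed in, with the robot touching nothing.
It also fails if it takes over 61 s, if anything falls off the work surface, if the arm or the gripper's body presses on something with over 40 N, if the wrist force passes 120 N, or if a joint passes its speed limit or range.

## Working session

There is one attempt and no reset: what is moved stays moved. The work goes in short steps, Python scripts to look and compute and a tool call to move; the robot and the scene stay as the last step left them, time stands still between calls to the robot, and variables do not carry over. Pictures are saved under pics/ and viewed, at most 10 in all, crops included, and the job is handed in when it is done.

Besides the shell and the picture viewer there is one more tool, called after ">>>" as a command line: name --argument value ..., lists and objects as JSON in quotes. play_rows: Moves the arm, as the interface text tells. Its arguments: {"type":"object","properties":{"increments":{"type":"array"},"squeeze":{"type":"number"}},"required":["increments"]}

```bash
mkdir -p pics; python3 - <<'E'
from workcell import bot
import cv2,numpy as np
a=bot.camera("top");b=bot.camera("scene")
cv2.imwrite("pics/top.png",a[:,:,::-1]);cv2.imwrite("pics/scene.png",b[:,:,::-1])
for n in("top","scene"):print(n,bot.camera_info(n))
print(bot.get_obs())
E
```

```text
top {'fovy': 42.15728249782342, 'cx': 258.234768206882, 'cy': 185.69844482471115, 'R': array([[-6.51619931e-03, -9.99978459e-01, -7.88226290e-04],
       [-9.81115805e-01,  6.54565951e-03, -1.93310452e-01],
       [ 1.93311447e-01, -4.86308159e-04, -9.81137324e-01]]), 't': array([0.01137632, 0.53666678, 1.56456022])}
scene {'fovy': 44.89811131057499, 'cx': 249.00837927440293, 'cy': 187.21890771273627, 'R': array([[ 0.6873434 , -0.72633196,  0.00096148],
       [-0.39134477, -0.37145241, -0.84194559],
       [ 0.61188914,  0.57832948, -0.53956158]]), 't': array([-0.32465986,  0.25796776,  1.25253833])}
{'time': 0.1, 'q': array([7.22508148e+01, 5.00922108e+00, 1.00374440e+01, 9.50995008e+01,
       1.04515744e-03, 8.99994060e+01]), 'qd': array([-0.04622862, -0.02923717,  0.04678877,  0.01155042, -0.10805424,
       -0.00874188]), 'joint_efforts': array([-1.21774396e-03, -5.21561122e+01,  4.65656018e+01,  1.59943581e-02,
       -1.36568515e-04, -1.00498391e-05]), 'ee_pos': array([0.16759362, 0.52360569, 0.21962788]), 'tcp_rot': array([-1.79928722e+02, -1.04589554e-03,  1.62251407e+02]), 'wrist_force': array([ 0.46040941, -0.70858584,  0.24579353]), 'torque': array([0.00596024, 0.01132372, 0.02526525]), 'grasp_force': 0.0, 'opening': 0.0853974797491671}
```

View pics/top.png

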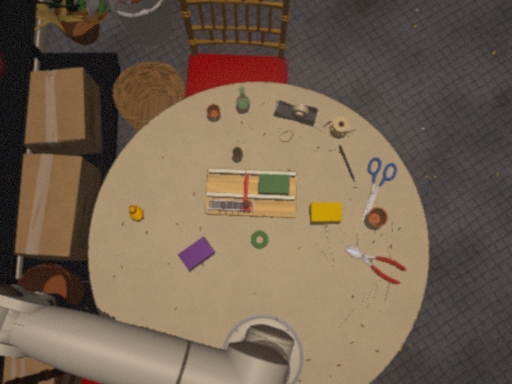

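View pics/scene.png

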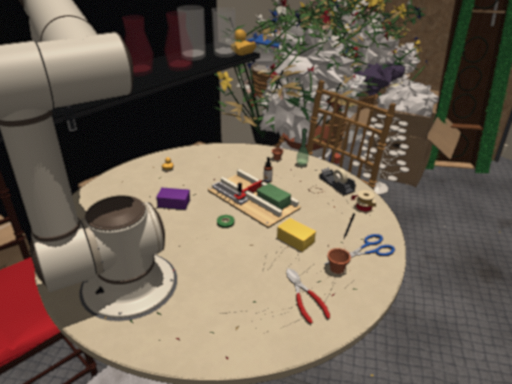

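Candidates: green brick in the bed at top (273,184), which fits the description. Look-alikes are the yellow one (326,212) and the purple one (196,253). The stop is red at top (246,194), with its knob near (247,206). I'll check the choice in a close crop.

```bash
cat > h.py <<'E'
from workcell import bot
import cv2,numpy as np
def ray(n,px,h,ci=None):
    c=ci or bot.camera_info(n);px=np.atleast_2d(np.float64(px))
    f=192/np.tan(np.radians(c["fovy"]/2));u=(px-[c["cx"],c["cy"]])/f
    if n=="wrist":
        r=np.linalg.norm(u,axis=1,keepdims=True)+1e-12
        d=np.hstack([u/r*np.sin(r),np.cos(r)])
    else: d=np.hstack([u,np.ones((len(u),1))])
    d=d@c["R"];o=-c["R"].T@c["t"]
    return o+d*((h-o[2])/d[:,2])[:,None]
def mask(im,lo,hi):return cv2.inRange(cv2.cvtColor(im,cv2.COLOR_RGB2HSV),lo,hi)
def blobs(m,amin=20):
    n,l,s,c=cv2.connectedComponentsWithStats(m)
    return [(c[i],s[i],np.argwhere(l==i)[:,::-1]) for i in range(1,n) if s[i,4]>=amin]
E
python3 - <<'E'
from h import *
a=cv2.imread("pics/top.png")[:,:,::-1].copy()
cv2.imwrite("pics/c1.png",cv2.resize(a[158:228,196:306],None,fx=7,fy=7,interpolation=cv2.INTER_CUBIC)[:,:,::-1])
for nm,lo,hi,h in(("green",(40,60,30),(90,255,255),.057),("red",(0,150,60),(6,255,255),.049),("red2",(172,150,60),(180,255,255),.049)):
  for c,s,p in blobs(mask(a,lo,hi),8):
    if 150<c[1]<260 and 190<c[0]<310:
      print(nm,c,s,ray("top",c,h),cv2.minAreaRect(ray("top",p,h)[:,:2].astype(np.float32)))
E
```

```text
green [273.73694391 183.37911025] [259 175  30  18 517] [[ 0.5431404  -0.04242651  0.057     ]] ((0.5428391695022583, -0.041812337934970856), (0.0942595824599266, 0.05617614835500717), 89.61671447753906)
green [259.22435897 239.01923077] [251 231  17  17 156] [[0.36354277 0.00582594 0.057     ]] ((0.3640037178993225, 0.005908221006393433), (0.05096794292330742, 0.04961135983467102), 26.064495086669922)
red [245.47540984 187.2295082 ] [244 174   4  27  61] [[0.53259781 0.04934865 0.049     ]] ((0.5335643291473389, 0.04903087019920349), (0.007584867533296347, 0.08651924133300781), 86.18867492675781)
red [246.93548387 207.        ] [243 201   8  10  31] [[0.46760403 0.04474045 0.049     ]] ((0.472609281539917, 0.0467262864112854), (0.020826399326324463, 0.031076068058609962), 82.7702865600586)
```

View pics/c1.png

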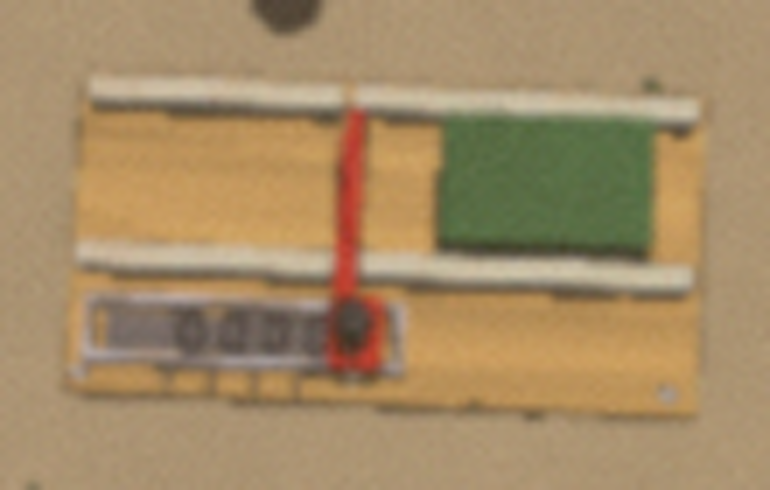

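The crop confirms the choice: green brick in the bed at about (274,184), the red stop plate at about (245.5,187), and the black knob at about (246,204) at the rail's start. The ticks lie to the left, toward world +y. Next I'll work out the guide frame.

```bash
python3 - <<'E'
from h import *
P=lambda q:(np.float64(q)+.5)/7-.5+[196,158]
def show(n,q,h):
    w=ray("top",P(q),h)[:,:2];print(n,w.round(4).tolist());return w
c=show("board",[(67,390),(697,414),(707,100),(82,78)],.012)
f=show("far fence top: outer L,R",[(92,76),(698,97)],.034)
n=show("near fence top: L,R mid",[(78,252),(690,280)],.034)
for w in (c[[1,0]],c[[2,3]],f[::-1],n[::-1]):
    d=w[1]-w[0];print(np.degrees(np.arctan2(-d[0],d[1])),np.hypot(*d))
show("knob",[(352,318)],.082)
show("brick ends",[(440,180),(653,190)],.057)
show("plate ends top",[(357,110),(343,290)],.049)
# other things
a=cv2.imread("pics/top.png")[:,:,::-1].copy()
print("tape",ray("top",(259.2,239),.013),"glue",ray("top",(237,154),.09),"purple",ray("top",(196,253),.045),"yellow",ray("top",(326,212),.045),"pot",ray("top",(375,218),.05))
E
```

```text
board [[0.4533, 0.1832], [0.4399, -0.1129], [0.591, -0.1208], [0.6038, 0.1782]]
far fence top: outer L,R [[0.5996, 0.1712], [0.5876, -0.1148]]
near fence top: L,R mid [[0.5152, 0.1767], [0.5, -0.1093]]
-2.5773127953176163 0.2964033788467483
-2.4507895773690875 0.29924747177643346
-2.4190504324897137 0.28626073707902894
-3.040367432222378 0.2863191105636854
knob [[0.4754, 0.0474]]
brick ends [[0.5438, 0.0072], [0.5384, -0.0913]]
plate ends top [[0.579, 0.0457], [0.4938, 0.0523]]
tape [[0.36748298 0.00582703 0.013     ]] glue [[0.63345523 0.07532883 0.09      ]] purple [[0.32159075 0.20695823 0.045     ]] yellow [[ 0.4502145  -0.21028523  0.045     ]] pot [[ 0.42904337 -0.36619293  0.05      ]]
```

Guide origin is about (0.523,0.052) with yaw about -2.6°. With a tool turn of -15.15° about z, tool x is guide -x and tool y is guide +y. I'll approach with the fingers shut.

>>> play_rows --increments '[{"slide": [0, 0, 0], "angular": [0, 0, -7.6], "claw": -1}, {"slide": [0, 0, 0], "angular": [0, 0, -7.6], "claw": -1}, {"slide": [-20, -32, 0], "angular": [0, 0, 0], "claw": -1}, {"slide": [-20, -32, 0], "angular": [0, 0, 0], "claw": -1}, {"slide": [-20, -32, 0], "angular": [0, 0, 0], "claw": -1}, {"slide": [-20, -32, 0], "angular": [0, 0, 0], "claw": -1}, {"slide": [-20, -32, 0], "angular": [0, 0, 0], "claw": -1}, {"slide": [-20, -32, 0], "angular": [0, 0, 0], "claw": -1}]'

```text
time: 0.9
ee_pos: [0.2793, 0.3252, 0.22]
tcp_rot: [-180.0, -0.0, 177.5]
wrist_force: [1.0, -0.4, 0.1]
opening: 0.0002
grasp_force: 0.0
```

>>> play_rows --increments '[{"slide": [-20, -32, 0], "angular": [0, 0, 0], "claw": -1}, {"slide": [-20, -32, 0], "angular": [0, 0, 0], "claw": -1}, {"slide": [-20, -32, 0], "angular": [0, 0, 0], "claw": -1}, {"slide": [-20, -32, 0], "angular": [0, 0, 0], "claw": -1}, {"slide": [-20, -32, 0], "angular": [0, 0, 0], "claw": -1}, {"slide": [-20, -32, 0], "angular": [0, 0, 0], "claw": -1}, {"slide": [-20, -32, 0], "angular": [0, 0, 0], "claw": -1}, {"slide": [0, 0, 0], "angular": [0, 0, 0], "claw": -1}]'

```text
time: 1.7
ee_pos: [0.4101, 0.0936, 0.2197]
tcp_rot: [-179.9, -0.0, 177.2]
wrist_force: [-1.2, 0.8, -0.2]
opening: -0.0003
grasp_force: 0.0
```

```bash
python3 - <<'E'
from h import *
o=bot.get_obs();print(o["ee_pos"],o["tcp_rot"],o["wrist_force"],o["opening"],o["time"],bot.tcp_to_tips)
ci=bot.camera_info("wrist");a=bot.camera("wrist");cv2.imwrite("pics/w1.png",a[:,:,::-1]);np.save("w1.npy",ci,allow_pickle=True);print(ci)
E
```

```text
[0.41009882 0.09360672 0.21970391] [-1.79942935e+02 -3.10717310e-02  1.77202107e+02] [-1.18922296  0.84495297 -0.23157842] -0.000320372430675369 1.7 0.019
{'fovy': 65.70646984690485, 'cx': 257.4918881117395, 'cy': 189.40469887016005, 'R': array([[ 4.82729804e-02,  9.98834064e-01, -4.81070610e-04],
       [ 9.48530879e-01, -4.56909315e-02,  3.13371201e-01],
       [ 3.12983850e-01, -1.55836722e-02, -9.49630591e-01]]), 't': array([-0.11305959, -0.42574521,  0.25176359])}
```

View pics/w1.png

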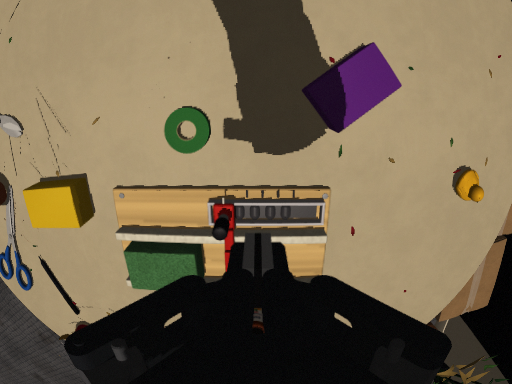

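The wrist view shows the board's near edge from (115,186) to (330,187), the knob top near (220,230), the rail at (210–325,212), and the brick at (163,265). I'll refine the frame from it.

```bash
python3 - <<'E'
from h import *
ci=np.load("w1.npy",allow_pickle=True).item()
a=cv2.imread("pics/w1.png")[:,:,::-1].copy()
hsv=cv2.cvtColor(a,cv2.COLOR_RGB2HSV)
# near board edge from column scans; corner columns from row scan
dark=(hsv[:,:,2]<45).astype(np.uint8)*255
for c,s,p in blobs(dark[200:240,205:235].copy(),10):print("dark",c+[205,200],s)
for r in(193,):print(hsv[r,108:122].tolist(),hsv[r,322:336].tolist())
def sh(n,q,h):
    w=ray("wrist",q,h,ci)[:,:2];print(n,w.round(4).tolist());return w
w=sh("board near corners",[(114.5,186),(330,186.5)],.012)
d=w[1]-w[0];print(np.degrees(np.arctan2(-d[0],d[1])),np.hypot(*d))
u=d/np.hypot(*d);v=np.array([u[1],-u[0]])
O=w.mean(0)+.078*v+.020*u;print("origin",O)
k=sh("knob top",[(219.5,231)],.082)[0]
print("knob guide",(k-O)@v,(k-O)@u)
g=mask(a[235:300,115:210],(50,80,20),(85,255,255))
E
python3 - <<'E'
import cv2
a=cv2.imread("pics/w1.png")[175:275,190:340];cv2.imwrite("pics/c2.png",cv2.resize(a,None,fx=5,fy=5,interpolation=2))
E
```

```text
dark [220.79016393 227.02622951] [  7  14  17  26 305]
[[19, 81, 174], [19, 81, 174], [19, 83, 173], [19, 83, 173], [19, 87, 170], [18, 125, 173], [18, 133, 191], [18, 135, 193], [18, 134, 192], [18, 135, 192], [18, 135, 193], [18, 123, 181], [17, 70, 135], [18, 66, 132]] [[18, 136, 182], [18, 126, 174], [17, 96, 133], [17, 88, 147], [17, 106, 149], [18, 131, 173], [18, 135, 182], [18, 135, 170], [19, 110, 158], [20, 84, 169], [20, 80, 176], [20, 82, 175], [20, 84, 176], [20, 85, 175]]
board near corners [[0.4349, -0.1054], [0.4499, 0.1857]]
-2.9497908953527956 0.2914382906951982
origin [0.52127902 0.05612631]
knob top [[0.472, 0.0489]]
knob guide -0.048830389306499376 -0.009779758823051826
```

View pics/c2.png

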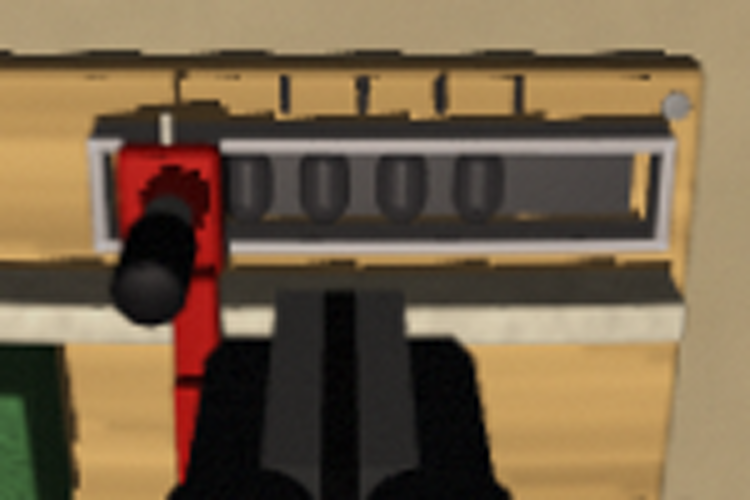

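>>> play_rows --increments '[{"slide": [-22, -30.5, 0], "angular": [0, 0, 0], "claw": -1}, {"slide": [-22, -30.5, 0], "angular": [0, 0, 0], "claw": -1}, {"slide": [-21.5, -30, 0], "angular": [0, 0, 0], "claw": -1}, {"slide": [0, 0, 40], "angular": [0, 0, 0], "claw": -1}, {"slide": [0, 0, 40], "angular": [0, 0, 0], "claw": -1}, {"slide": [0, 0, 40], "angular": [0, 0, 0], "claw": -1}, {"slide": [0, 0, 21], "angular": [0, 0, 0], "claw": -1}, {"slide": [0, 0, 0], "angular": [0, 0, 0], "claw": -1}]'

```text
time: 2.55
ee_pos: [0.468, 0.0038, 0.0762]
tcp_rot: [-180.0, -0.3, 177.5]
wrist_force: [-1.3, 0.5, -0.2]
opening: -0.0001
grasp_force: 0.0
```

>>> play_rows --increments '[{"slide": [0, 4, 0], "angular": [0, 0, 0], "claw": -1}, {"slide": [0, 4, 0], "angular": [0, 0, 0], "claw": -1}, {"slide": [0, 4, 0], "angular": [0, 0, 0], "claw": -1}, {"slide": [0, 3, 0], "angular": [0, 0, 0], "claw": -1}, {"slide": [0, 0, 0], "angular": [0, 0, 0], "claw": -1}]'

```text
time: 3.05
ee_pos: [0.4713, 0.0183, 0.0799]
tcp_rot: [180.0, 0.1, 177.5]
wrist_force: [-0.1, -0.2, -0.0]
opening: -0.0
grasp_force: 0.0
```

```bash
python3 - <<'E'
from h import *
o=bot.get_obs();print(o["ee_pos"],o["tcp_rot"],o["wrist_force"],o["time"])
a=bot.camera("scene");b=bot.camera("wrist")
c=np.hstack([cv2.resize(a[150:230,195:305],(400,291),interpolation=2),cv2.resize(b[150:295,150:350],(400,291),interpolation=2)])
cv2.imwrite("pics/c3.png",c[:,:,::-1])
E
```

```text
[0.47129031 0.01830391 0.07987291] [1.79993762e+02 5.16972915e-02 1.77483592e+02] [-0.1460245  -0.23863784 -0.02279573] 3.05
```

View pics/c3.png

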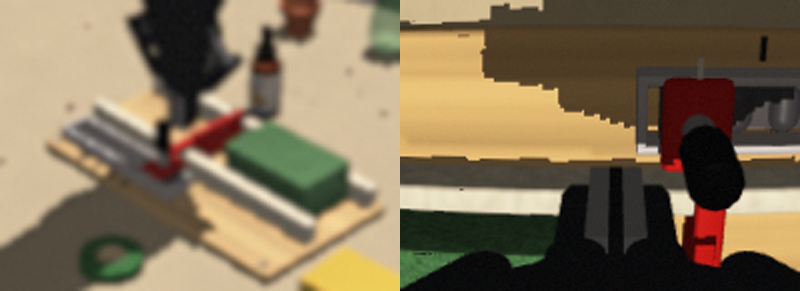

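>>> play_rows --increments '[{"slide": [0, 2, 0], "angular": [0, 0, 0], "claw": -1}, {"slide": [0, 2, 0], "angular": [0, 0, 0], "claw": -1}, {"slide": [0, 2, 0], "angular": [0, 0, 0], "claw": -1}, {"slide": [0, 2, 0], "angular": [0, 0, 0], "claw": -1}, {"slide": [0, 2, 0], "angular": [0, 0, 0], "claw": -1}, {"slide": [0, 2, 0], "angular": [0, 0, 0], "claw": -1}]'

```text
time: 3.75
ee_pos: [0.4715, 0.03, 0.0793]
tcp_rot: [180.0, -0.0, 177.5]
wrist_force: [0.3, 0.1, -0.6]
opening: -0.0001
grasp_force: 0.0
```

>>> play_rows --increments '[{"slide": [0, 1.5, 0], "angular": [0, 0, 0], "claw": -1}, {"slide": [0, 1.5, 0], "angular": [0, 0, 0], "claw": -1}, {"slide": [0, 0, 0], "angular": [0, 0, 0], "claw": -1}]'

```text
time: 4.05
ee_pos: [0.4717, 0.0329, 0.0793]
tcp_rot: [180.0, 0.0, 177.5]
wrist_force: [0.8, 1.0, -0.3]
opening: -0.0001
grasp_force: 0.0
```

>>> play_rows --increments '[{"slide": [0, 1.5, 0], "angular": [0, 0, 0], "claw": -1}, {"slide": [0, 1.5, 0], "angular": [0, 0, 0], "claw": -1}, {"slide": [0, 0, 0], "angular": [0, 0, 0], "claw": -1}]'

```text
time: 4.35
ee_pos: [0.4718, 0.0359, 0.0793]
tcp_rot: [180.0, -0.0, 177.5]
wrist_force: [0.1, 0.3, -0.4]
opening: -0.0002
grasp_force: 0.0
```

>>> play_rows --increments '[{"slide": [0, 1.5, 0], "angular": [0, 0, 0], "claw": -1}, {"slide": [0, 1.5, 0], "angular": [0, 0, 0], "claw": -1}, {"slide": [0, 0, 0], "angular": [0, 0, 0], "claw": -1}]'

```text
time: 4.65
ee_pos: [0.4719, 0.039, 0.0793]
tcp_rot: [180.0, -0.0, 177.5]
wrist_force: [0.4, 0.4, -0.1]
opening: 0.0004
grasp_force: 0.0
```

>>> play_rows --increments '[{"slide": [0, 1.5, 0], "angular": [0, 0, 0], "claw": -1}, {"slide": [0, 1.5, 0], "angular": [0, 0, 0], "claw": -1}, {"slide": [0, 0, 0], "angular": [0, 0, 0], "claw": -1}]'

```text
time: 4.95
ee_pos: [0.472, 0.042, 0.0793]
tcp_rot: [180.0, -0.0, 177.5]
wrist_force: [0.1, 0.3, 0.0]
opening: 0.0001
grasp_force: 0.0
```

```bash
cat >> h.py <<'E'
U=np.array([.0476,.9989]);V=np.array([.9989,-.0476]);O=np.array([.522,.054])
def stop():
    "guide y of pointer tip region via wrist: red carriage blob at h=.038, and TCP guide coords"
    o=bot.get_obs();ci=bot.camera_info("wrist");a=bot.camera("wrist")
    p=o["ee_pos"][:2]-O;print("t",o["time"],"tcp guide",(p@V).round(4),(p@U).round(4),"F",o["wrist_force"].round(1))
    m=mask(a,(0,130,40),(6,255,255))|mask(a,(174,130,40),(180,255,255))
    for c,s,q in blobs(m,60):
        w=ray("wrist",q,.038,ci)[:,:2]-O;x,y=w@V,w@U
        k=(x<-.036)&(x>-.066)
        if k.sum()>40:print("red carriage y range",np.percentile(y[k],[2,50,98]).round(4),"mid-> joint",((np.percentile(y[k],2)+np.percentile(y[k],98))/2+.01).round(4),"n",k.sum())
    return a
E
python3 - <<'E'
from h import *
a=stop();cv2.imwrite("pics/c4.png",cv2.resize(a[150:295,150:350],(800,580),interpolation=2)[:,:,::-1])
E
```

```text
t 4.95 tcp guide -0.0493 -0.0144 F [0.1 0.3 0. ]
red carriage y range [-0.0212 -0.0094  0.0034] mid-> joint 0.0011 n 984
```

View pics/c4.png

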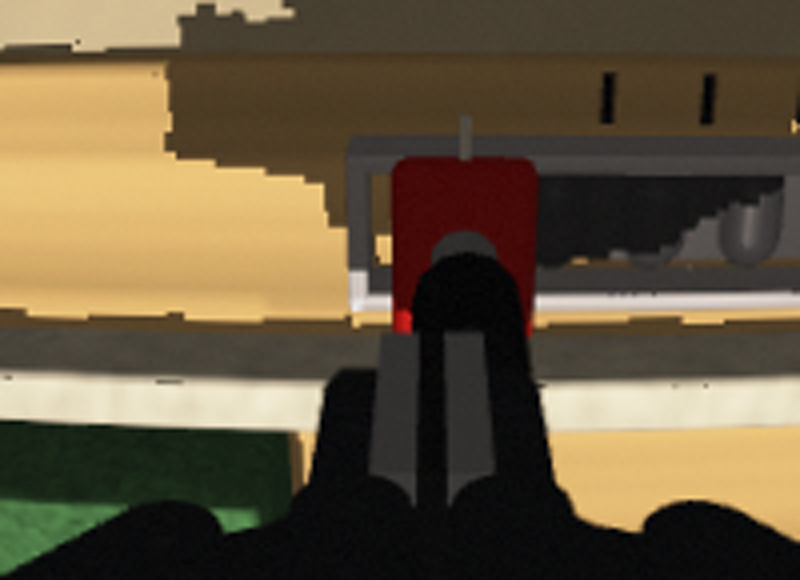

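```bash
python3 - <<'E'
from h import *
ci=bot.camera_info("wrist");o=bot.get_obs();f=192/np.tan(np.radians(ci["fovy"]/2))
def pj(X):
    c=ci["R"]@X+ci["t"];r=np.hypot(c[0],c[1]);th=np.arctan2(r,c[2]);return (np.array([ci["cx"],ci["cy"]])+f*th*c[:2]/r-[150,150])*4
print("cam",-ci["R"].T@ci["t"])
p=o["ee_pos"]
for dz in(.019,0,-.05):
  for dx in(-.011,.011):print("tool",dz,dx,pj(p+[dx,0,-dz]).round())
for x in(-.048,):
  for y in(-.009,):
    for z in(.038,.052,.082):
      w=O+x*V+y*U;print("knob",z,pj(np.r_[w,z]).round())
E
```

```text
cam [0.39231249 0.04518248 0.23195011]
tool 0.019 -0.011 [428. 231.]
tool 0.019 0.011 [434. 356.]
tool 0 -0.011 [427. 281.]
tool 0 0.011 [434. 416.]
tool -0.05 -0.011 [427. 480.]
tool -0.05 0.011 [435. 639.]
knob 0.038 [462. 249.]
knob 0.052 [464. 282.]
knob 0.082 [469. 368.]
```

```bash
python3 - <<'E'
from h import *
p1=np.array([.47129,.0183,.07987]);p2=bot.get_obs()["ee_pos"]
c=bot.camera_info("wrist")
print("z rel TCP | scene point rel TCP | wrist point rel TCP (tip front, mid)")
for z in(-.02,-.01,0,.01,.02,.03):
    print(z,(ray("scene",(245.3,183.5),p1[2]+z)[0]-p1).round(4)[:2],(ray("wrist",(150+432/4,150+330/4),p2[2]+z,c)[0]-p2).round(4)[:2])
E
```

```text
z rel TCP | scene point rel TCP | wrist point rel TCP (tip front, mid)
-0.02 [0.0398 0.0357] [ 0.0067 -0.0001]
-0.01 [0.0284 0.0247] [0.0017 0.0001]
0 [0.017  0.0136] [-0.0033  0.0003]
0.01 [0.0055 0.0026] [-0.0083  0.0005]
0.02 [-0.0059 -0.0084] [-0.0133  0.0007]
0.03 [-0.0174 -0.0194] [-0.0183  0.0009]
```

The two views agree that the visible fingertips end above the knob: nothing has touched it and the stop hasn't moved. I'll back off, go lower over clear board, and check.

>>> play_rows --increments '[{"slide": [0, -12, 0], "angular": [0, 0, 0], "claw": -1}, {"slide": [0, -12, 0], "angular": [0, 0, 0], "claw": -1}, {"slide": [0, -10, 0], "angular": [0, 0, 0], "claw": -1}, {"slide": [0, 0, 10], "angular": [0, 0, 0], "claw": -1}, {"slide": [0, 0, 10], "angular": [0, 0, 0], "claw": -1}, {"slide": [0, 0, 8], "angular": [0, 0, 0], "claw": -1}, {"slide": [0, 0, 0], "angular": [0, 0, 0], "claw": -1}]'

```text
time: 5.7
ee_pos: [0.4695, 0.008, 0.0495]
tcp_rot: [-180.0, -0.2, 177.5]
wrist_force: [-0.2, -0.7, 0.3]
opening: 0.0
grasp_force: 0.0
```

```bash
python3 - <<'E'
from h import *
b=stop();a=bot.camera("scene");t=bot.camera("top")
c=np.hstack([cv2.resize(a[140:230,200:300],(440,396),interpolation=2),cv2.resize(b[160:260,180:270],(356,396),interpolation=2)])
cv2.imwrite("pics/c5.png",c[:,:,::-1])
E
```

```text
t 5.7 tcp guide -0.0503 -0.0484 F [-0.2 -0.7  0.3]
red carriage y range [-0.0223 -0.0131  0.0025] mid-> joint 0.0001 n 1251
```

View pics/c5.png

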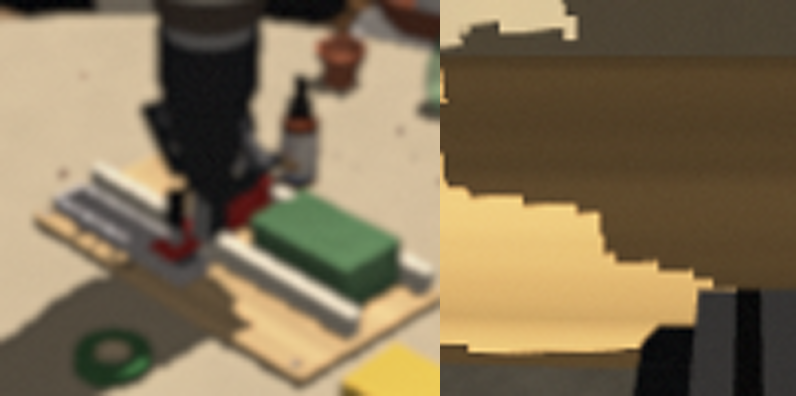

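The scene crop shows the finger beside the knob on its -y side, with its tip at about (246.6,193.4) full-frame. I'll work out the tip height from that ray.

```bash
python3 - <<'E'
from h import *
p=bot.get_obs()["ee_pos"]
for z in(-.02,-.01,0,.01,.02):print(z,(ray("scene",(246.6,193.4),p[2]+z)[0]-p).round(4)[:2])
E
```

```text
-0.02 [0.0311 0.0309]
-0.01 [0.0201 0.0204]
0 [0.0092 0.0099]
0.01 [-0.0018 -0.0006]
0.02 [-0.0127 -0.011 ]
```

Tips are near z 0.06, which is knob height. I'll push in small steps and watch the force.

>>> play_rows --increments '[{"slide": [0, 3, 0], "angular": [0, 0, 0], "claw": -1}, {"slide": [0, 3, 0], "angular": [0, 0, 0], "claw": -1}, {"slide": [0, 3, 0], "angular": [0, 0, 0], "claw": -1}, {"slide": [0, 3, 0], "angular": [0, 0, 0], "claw": -1}, {"slide": [0, 3, 0], "angular": [0, 0, 0], "claw": -1}, {"slide": [0, 0, 0], "angular": [0, 0, 0], "claw": -1}]'

```text
time: 6.45
ee_pos: [0.4712, 0.0232, 0.0513]
tcp_rot: [180.0, 0.0, 177.5]
wrist_force: [-0.5, 0.6, 1.0]
opening: -0.0001
grasp_force: 0.0
```

>>> play_rows --increments '[{"slide": [0, 2, 0], "angular": [0, 0, 0], "claw": -1}, {"slide": [0, 2, 0], "angular": [0, 0, 0], "claw": -1}, {"slide": [0, 2, 0], "angular": [0, 0, 0], "claw": -1}, {"slide": [0, 0, 0], "angular": [0, 0, 0], "claw": -1}]'

```text
time: 6.85
ee_pos: [0.4715, 0.0291, 0.0513]
tcp_rot: [180.0, -0.0, 177.5]
wrist_force: [0.0, 0.2, 0.4]
opening: -0.0001
grasp_force: 0.0
```

```bash
python3 -c "
from h import *
stop()"
```

```text
t 6.85 tcp guide -0.0493 -0.0273 F [0.  0.2 0.4]
red carriage y range [-0.0173 -0.0066  0.0074] mid-> joint 0.005 n 1226
```

>>> play_rows --increments '[{"slide": [0, 1.5, 0], "angular": [0, 0, 0], "claw": -1}, {"slide": [0, 1.5, 0], "angular": [0, 0, 0], "claw": -1}, {"slide": [0, 1.5, 0], "angular": [0, 0, 0], "claw": -1}, {"slide": [0, 1.5, 0], "angular": [0, 0, 0], "claw": -1}, {"slide": [0, 1.5, 0], "angular": [0, 0, 0], "claw": -1}, {"slide": [0, 0, 0], "angular": [0, 0, 0], "claw": -1}]'

```text
time: 7.5
ee_pos: [0.4718, 0.0357, 0.0513]
tcp_rot: [-179.9, 0.0, 177.4]
wrist_force: [-0.2, -7.3, 0.1]
opening: -0.0
grasp_force: 3.4
```

>>> play_rows --increments '[{"slide": [0, 1.5, 0], "angular": [0, 0, 0], "claw": -1}, {"slide": [0, 1.5, 0], "angular": [0, 0, 0], "claw": -1}, {"slide": [0, 0, 0], "angular": [0, 0, 0], "claw": -1}]'

```text
time: 7.8
ee_pos: [0.4719, 0.039, 0.0513]
tcp_rot: [-180.0, 0.0, 177.4]
wrist_force: [-0.6, -3.3, 0.7]
opening: -0.0001
grasp_force: 1.8
```

>>> play_rows --increments '[{"slide": [0, 1.5, 0], "angular": [0, 0, 0], "claw": -1}, {"slide": [0, 1.5, 0], "angular": [0, 0, 0], "claw": -1}, {"slide": [0, 0, 0], "angular": [0, 0, 0], "claw": -1}]'

```text
time: 8.1
ee_pos: [0.4721, 0.0427, 0.0513]
tcp_rot: [180.0, -0.0, 177.5]
wrist_force: [1.1, 0.4, 0.3]
opening: -0.0
grasp_force: 0.0
```

```bash
python3 -c "
from h import *
stop()"
```

```text
t 8.1 tcp guide -0.0493 -0.0136 F [1.1 0.4 0.3]
red carriage y range [-0.0038  0.0069  0.0208] mid-> joint 0.0185 n 1219
```

>>> play_rows --increments '[{"slide": [0, 1, 0], "angular": [0, 0, 0], "claw": -1}, {"slide": [0, 0, 0], "angular": [0, 0, 0], "claw": -1}]'

```text
time: 8.35
ee_pos: [0.4721, 0.0436, 0.0513]
tcp_rot: [180.0, -0.0, 177.5]
wrist_force: [0.0, 0.1, -0.2]
opening: 0.0
grasp_force: 0.0
```

```bash
python3 -c "
from h import *
stop()"
```

```text
t 8.35 tcp guide -0.0494 -0.0128 F [ 0.   0.1 -0.2]
red carriage y range [-0.003   0.0077  0.0217] mid-> joint 0.0194 n 1220
```

>>> play_rows --increments '[{"slide": [0, 1, 0], "angular": [0, 0, 0], "claw": -1}, {"slide": [0, 0, 0], "angular": [0, 0, 0], "claw": -1}]'

```text
time: 8.6
ee_pos: [0.4722, 0.0444, 0.0513]
tcp_rot: [180.0, 0.0, 177.5]
wrist_force: [0.1, -0.3, 0.1]
opening: 0.0003
grasp_force: 0.0
```

```bash
python3 -c "
from h import *
stop()"
```

```text
t 8.6 tcp guide -0.0493 -0.0119 F [ 0.1 -0.3  0.1]
red carriage y range [-0.002   0.0088  0.0227] mid-> joint 0.0204 n 1227
```

>>> play_rows --increments '[{"slide": [0, 1, 0], "angular": [0, 0, 0], "claw": -1}, {"slide": [0, 1, 0], "angular": [0, 0, 0], "claw": -1}, {"slide": [0, 0, 0], "angular": [0, 0, 0], "claw": -1}]'

```text
time: 8.95
ee_pos: [0.4723, 0.0464, 0.0513]
tcp_rot: [180.0, 0.0, 177.5]
wrist_force: [-0.3, 0.6, -1.3]
opening: 0.0001
grasp_force: 0.0
```

```bash
python3 -c "
from h import *
stop()"
```

```text
t 8.95 tcp guide -0.0493 -0.0099 F [-0.3  0.6 -1.3]
red carriage y range [0.0073 0.0167 0.0319] mid-> joint 0.0296 n 1251
```

It has snapped into the first click (joint reads 0.0296), so joint ≈ TCP y − 0.0255. I'll continue over the second crest, at TCP y about 0.0655.

>>> play_rows --increments '[{"slide": [0, 2, 0], "angular": [0, 0, 0], "claw": -1}, {"slide": [0, 2, 0], "angular": [0, 0, 0], "claw": -1}, {"slide": [0, 2, 0], "angular": [0, 0, 0], "claw": -1}, {"slide": [0, 2, 0], "angular": [0, 0, 0], "claw": -1}, {"slide": [0, 2, 0], "angular": [0, 0, 0], "claw": -1}, {"slide": [0, 2, 0], "angular": [0, 0, 0], "claw": -1}, {"slide": [0, 2, 0], "angular": [0, 0, 0], "claw": -1}, {"slide": [0, 0, 0], "angular": [0, 0, 0], "claw": -1}]'

```text
time: 9.8
ee_pos: [0.4729, 0.0598, 0.0513]
tcp_rot: [-179.9, 0.0, 177.4]
wrist_force: [0.1, -1.9, 0.5]
opening: -0.0
grasp_force: 1.2
```

>>> play_rows --increments '[{"slide": [0, 1, 0], "angular": [0, 0, 0], "claw": -1}, {"slide": [0, 1, 0], "angular": [0, 0, 0], "claw": -1}, {"slide": [0, 1, 0], "angular": [0, 0, 0], "claw": -1}, {"slide": [0, 1, 0], "angular": [0, 0, 0], "claw": -1}, {"slide": [0, 1, 0], "angular": [0, 0, 0], "claw": -1}, {"slide": [0, 0.8, 0], "angular": [0, 0, 0], "claw": -1}, {"slide": [0, 0, 0], "angular": [0, 0, 0], "claw": -1}]'

```text
time: 10.5
ee_pos: [0.4731, 0.0664, 0.0513]
tcp_rot: [180.0, -0.0, 177.5]
wrist_force: [-0.1, 0.7, 0.4]
opening: 0.0
grasp_force: 0.0
```

```bash
python3 -c "
from h import *
stop()"
```

```text
t 10.5 tcp guide -0.0494 0.0101 F [-0.1  0.7  0.4]
red carriage y range [0.0273 0.0369 0.052 ] mid-> joint 0.0496 n 1236
```

Second click reached. I'll repeat the same 20 mm for the third.

>>> play_rows --increments '[{"slide": [0, 2, 0], "angular": [0, 0, 0], "claw": -1}, {"slide": [0, 2, 0], "angular": [0, 0, 0], "claw": -1}, {"slide": [0, 2, 0], "angular": [0, 0, 0], "claw": -1}, {"slide": [0, 2, 0], "angular": [0, 0, 0], "claw": -1}, {"slide": [0, 2, 0], "angular": [0, 0, 0], "claw": -1}, {"slide": [0, 2, 0], "angular": [0, 0, 0], "claw": -1}, {"slide": [0, 2, 0], "angular": [0, 0, 0], "claw": -1}, {"slide": [0, 0, 0], "angular": [0, 0, 0], "claw": -1}]'

```text
time: 11.35
ee_pos: [0.4737, 0.0796, 0.0513]
tcp_rot: [-179.9, 0.0, 177.4]
wrist_force: [-0.2, -3.4, -0.0]
opening: 0.0001
grasp_force: 1.4
```

>>> play_rows --increments '[{"slide": [0, 1, 0], "angular": [0, 0, 0], "claw": -1}, {"slide": [0, 1, 0], "angular": [0, 0, 0], "claw": -1}, {"slide": [0, 1, 0], "angular": [0, 0, 0], "claw": -1}, {"slide": [0, 1, 0], "angular": [0, 0, 0], "claw": -1}, {"slide": [0, 1, 0], "angular": [0, 0, 0], "claw": -1}, {"slide": [0, 0.5, 0], "angular": [0, 0, 0], "claw": -1}, {"slide": [0, 0, 0], "angular": [0, 0, 0], "claw": -1}]'

```text
time: 12.05
ee_pos: [0.474, 0.0859, 0.0513]
tcp_rot: [180.0, -0.0, 177.5]
wrist_force: [0.3, 0.4, 0.8]
opening: 0.0002
grasp_force: 0.0
```

```bash
python3 -c "
from h import *
stop()"
```

```text
t 12.05 tcp guide -0.0495 0.0296 F [0.3 0.4 0.8]
red carriage y range [0.0471 0.0569 0.072 ] mid-> joint 0.0695 n 1250
```

The stop is in the third click (0.0695). I'll back off, rise, and move behind the brick's far end.

>>> play_rows --increments '[{"slide": [0, -8, 0], "angular": [0, 0, 0], "claw": -1}, {"slide": [0, -7, 0], "angular": [0, 0, 0], "claw": -1}, {"slide": [0, 0, 30], "angular": [0, 0, 0], "claw": -1}]'

```text
time: 12.4
ee_pos: [0.4758, 0.0699, 0.0244]
tcp_rot: [179.9, 0.4, 177.4]
wrist_force: [1.3, -0.2, -0.1]
opening: -0.0003
grasp_force: 0.0
```

I sent that row down instead of up. The force is negligible, so nothing was touched. Going up now.

>>> play_rows --increments '[{"slide": [0, 0, -40], "angular": [0, 0, 0], "claw": -1}, {"slide": [0, 0, -40], "angular": [0, 0, 0], "claw": -1}, {"slide": [0, 0, -40], "angular": [0, 0, 0], "claw": -1}, {"slide": [0, 0, -20], "angular": [0, 0, 0], "claw": -1}, {"slide": [0, 0, 0], "angular": [0, 0, 0], "claw": -1}]'

```text
time: 12.9
ee_pos: [0.4747, 0.0702, 0.1646]
tcp_rot: [179.9, 0.3, 177.4]
wrist_force: [1.1, 0.5, -0.8]
opening: -0.0001
grasp_force: 0.0
```

>>> play_rows --increments '[{"slide": [-12, -34, 0], "angular": [0, 0, 0], "claw": -1}, {"slide": [-12, -34, 0], "angular": [0, 0, 0], "claw": -1}, {"slide": [-12, -34, 0], "angular": [0, 0, 0], "claw": -1}, {"slide": [-12, -34, 0], "angular": [0, 0, 0], "claw": -1}, {"slide": [-13, -34, 0], "angular": [0, 0, 0], "claw": -1}, {"slide": [-13, -34, 0], "angular": [0, 0, 0], "claw": -1}, {"slide": [0, 0, 0], "angular": [0, 0, 0], "claw": -1}, {"slide": [0, 0, 0], "angular": [0, 0, 0], "claw": -1}]'

```text
time: 13.7
ee_pos: [0.5375, -0.1373, 0.1599]
tcp_rot: [180.0, -0.1, 177.3]
wrist_force: [-0.4, 0.8, 0.5]
opening: -0.0002
grasp_force: 0.0
```

```bash
cat >> h.py <<'E'
def topstate():
    a=bot.camera("top")
    for n,lo,hi,h in(("brick",(40,60,30),(90,255,255),.057),("red",(0,140,50),(8,255,255),.049)):
      for c,s,p in blobs(mask(a,lo,hi),15):
        w=ray("top",p,h)[:,:2]-O;x,y=w@V,w@U
        if abs(np.median(x))<.08 and abs(np.median(y))<.18:print(n,"x",np.percentile(x,[1,50,99]).round(4),"y",np.percentile(y,[1,50,99]).round(4),len(p))
    return a
E
python3 -c "
from h import *
stop();topstate()"
```

```text
t 13.7 tcp guide 0.0246 -0.1904 F [-0.4  0.8  0.5]
red carriage y range [0.0427 0.0527 0.0694] mid-> joint 0.0661 n 316
brick x [-0.0032  0.0289  0.0549] y [-0.1411 -0.0899 -0.0483] 460
red x [-0.0637 -0.0144  0.0544] y [0.0462 0.0626 0.0696] 133
```

>>> play_rows --increments '[{"slide": [0, 0, 35], "angular": [0, 0, 0], "claw": -1}, {"slide": [0, 0, 35], "angular": [0, 0, 0], "claw": -1}, {"slide": [0, 0, 30], "angular": [0, 0, 0], "claw": -1}, {"slide": [0, 0, 20], "angular": [0, 0, 0], "claw": -1}, {"slide": [0, 0, 10], "angular": [0, 0, 0], "claw": -1}, {"slide": [0, 0, 0], "angular": [0, 0, 0], "claw": -1}]'

```text
time: 14.4
ee_pos: [0.5373, -0.1356, 0.0303]
tcp_rot: [180.0, -0.1, 177.5]
wrist_force: [0.2, -0.3, 0.5]
opening: -0.0
grasp_force: 0.0
```

>>> play_rows --increments '[{"slide": [0, 6, 0], "angular": [0, 0, 0], "claw": -1}, {"slide": [0, 6, 0], "angular": [0, 0, 0], "claw": -1}, {"slide": [0, 6, 0], "angular": [0, 0, 0], "claw": -1}, {"slide": [0, 6, 0], "angular": [0, 0, 0], "claw": -1}, {"slide": [0, 4, 0], "angular": [0, 0, 0], "claw": -1}, {"slide": [0, 4, 0], "angular": [0, 0, 0], "claw": -1}, {"slide": [0, 4, 0], "angular": [0, 0, 0], "claw": -1}, {"slide": [0, 4, 0], "angular": [0, 0, 0], "claw": -1}]'

```text
time: 15.2
ee_pos: [0.54, -0.0964, 0.0314]
tcp_rot: [-180.0, 0.0, 177.4]
wrist_force: [-0.5, -1.1, -0.1]
opening: -0.0
grasp_force: 0.5
```

```bash
python3 -c "
from h import *
stop();topstate()
a=bot.camera('scene');cv2.imwrite('pics/c6.png',cv2.resize(a[130:240,195:325],(709,600),interpolation=2)[:,:,::-1])"
```

```text
t 15.2 tcp guide 0.0251 -0.1494 F [-0.5 -1.1 -0.1]
brick x [-0.0017  0.0296  0.0551] y [-0.0889 -0.0598 -0.0385] 238
red x [-0.0635 -0.0144  0.0543] y [0.0462 0.063  0.0699] 134
```

View pics/c6.png

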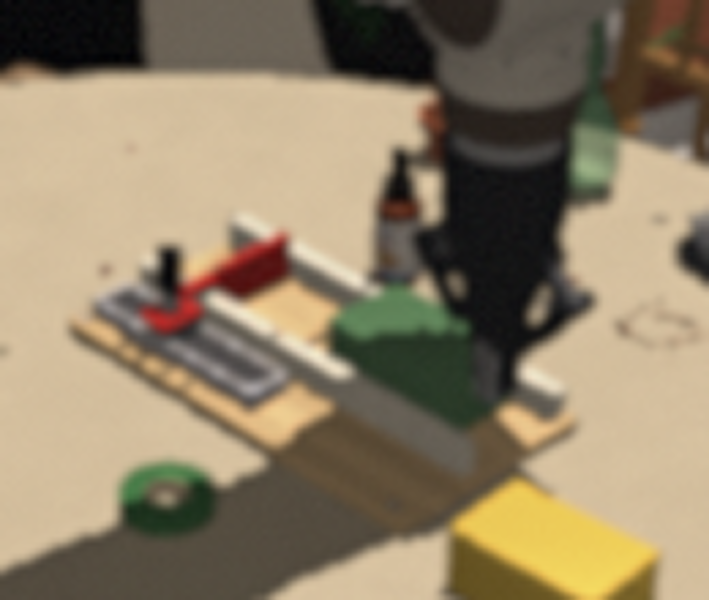

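The brick is flat in the bed, being pushed by its far end with about 1 N; the stop is clear ahead. About 96 mm to go.

>>> play_rows --increments '[{"slide": [0, 4, 0], "angular": [0, 0, 0], "claw": -1}, {"slide": [0, 4, 0], "angular": [0, 0, 0], "claw": -1}, {"slide": [0, 4, 0], "angular": [0, 0, 0], "claw": -1}, {"slide": [0, 4, 0], "angular": [0, 0, 0], "claw": -1}, {"slide": [0, 4, 0], "angular": [0, 0, 0], "claw": -1}, {"slide": [0, 4, 0], "angular": [0, 0, 0], "claw": -1}, {"slide": [0, 4, 0], "angular": [0, 0, 0], "claw": -1}, {"slide": [0, 4, 0], "angular": [0, 0, 0], "claw": -1}]'

```text
time: 16.15
ee_pos: [0.5414, -0.0642, 0.0313]
tcp_rot: [180.0, 0.0, 177.5]
wrist_force: [0.6, 0.1, 0.7]
opening: -0.0
grasp_force: 0.2
```

>>> play_rows --increments '[{"slide": [0, 4, 0], "angular": [0, 0, 0], "claw": -1}, {"slide": [0, 4, 0], "angular": [0, 0, 0], "claw": -1}, {"slide": [0, 4, 0], "angular": [0, 0, 0], "claw": -1}, {"slide": [0, 4, 0], "angular": [0, 0, 0], "claw": -1}, {"slide": [0, 4, 0], "angular": [0, 0, 0], "claw": -1}, {"slide": [0, 4, 0], "angular": [0, 0, 0], "claw": -1}, {"slide": [0, 4, 0], "angular": [0, 0, 0], "claw": -1}, {"slide": [0, 4, 0], "angular": [0, 0, 0], "claw": -1}]'

```text
time: 16.95
ee_pos: [0.5428, -0.0323, 0.0313]
tcp_rot: [180.0, -0.0, 177.5]
wrist_force: [-0.3, -0.6, -0.9]
opening: 0.0002
grasp_force: 0.2
```

>>> play_rows --increments '[{"slide": [0, 3, 0], "angular": [0, 0, 0], "claw": -1}, {"slide": [0, 3, 0], "angular": [0, 0, 0], "claw": -1}, {"slide": [0, 3, 0], "angular": [0, 0, 0], "claw": -1}, {"slide": [0, 3, 0], "angular": [0, 0, 0], "claw": -1}, {"slide": [0, 2, 0], "angular": [0, 0, 0], "claw": -1}, {"slide": [0, 2, 0], "angular": [0, 0, 0], "claw": -1}, {"slide": [0, 1, 0], "angular": [0, 0, 0], "claw": -1}, {"slide": [0, 1, 0], "angular": [0, 0, 0], "claw": -1}]'

```text
time: 17.75
ee_pos: [0.5436, -0.0146, 0.0313]
tcp_rot: [-180.0, 0.0, 177.4]
wrist_force: [-0.1, -0.3, 0.7]
opening: -0.0003
grasp_force: 0.2
```

```bash
python3 -c "
from h import *
stop();topstate()"
```

```text
t 17.75 tcp guide 0.0248 -0.0675 F [-0.1 -0.3  0.7]
red carriage y range [0.0428 0.0524 0.0694] mid-> joint 0.0661 n 1171
brick x [-0.0044  0.0294  0.0551] y [-0.0015  0.0234  0.0412] 210
red x [-0.0635 -0.0128  0.0543] y [0.0462 0.063  0.0698] 134
```

>>> play_rows --increments '[{"slide": [0, 2, 0], "angular": [0, 0, 0], "claw": -1}, {"slide": [0, 2, 0], "angular": [0, 0, 0], "claw": -1}, {"slide": [0, 2, 0], "angular": [0, 0, 0], "claw": -1}, {"slide": [0, 1, 0], "angular": [0, 0, 0], "claw": -1}, {"slide": [0, 1, 0], "angular": [0, 0, 0], "claw": -1}, {"slide": [0, 1, 0], "angular": [0, 0, 0], "claw": -1}, {"slide": [0, 1, 0], "angular": [0, 0, 0], "claw": -1}, {"slide": [0, 0, 0], "angular": [0, 0, 0], "claw": -1}]'

```text
time: 18.65
ee_pos: [0.5441, -0.0045, 0.0313]
tcp_rot: [180.0, -0.0, 177.5]
wrist_force: [-0.8, -1.1, -0.1]
opening: -0.0002
grasp_force: 0.0
```

>>> play_rows --increments '[{"slide": [0, 0.7, 0], "angular": [0, 0, 0], "claw": -1}, {"slide": [0, 0.7, 0], "angular": [0, 0, 0], "claw": -1}, {"slide": [0, 0.6, 0], "angular": [0, 0, 0], "claw": -1}]'

```text
time: 18.95
ee_pos: [0.5441, -0.0026, 0.0313]
tcp_rot: [180.0, 0.0, 177.4]
wrist_force: [0.1, -0.1, 0.3]
opening: -0.0001
grasp_force: 0.3
```

```bash
python3 -c "
from h import *
stop();topstate()"
```

```text
t 18.95 tcp guide 0.0248 -0.0555 F [ 0.1 -0.1  0.3]
red carriage y range [0.0434 0.0526 0.0694] mid-> joint 0.0664 n 1257
brick x [-0.002   0.0287  0.0554] y [0.0146 0.0359 0.0544] 211
red x [-0.0635 -0.0144  0.0542] y [0.0462 0.0628 0.0699] 139
```

Nearly there; small steps now, checking each one.

>>> play_rows --increments '[{"slide": [0, 0.5, 0], "angular": [0, 0, 0], "claw": -1}, {"slide": [0, 0.5, 0], "angular": [0, 0, 0], "claw": -1}, {"slide": [0, 0, 0], "angular": [0, 0, 0], "claw": -1}]'

```text
time: 19.35
ee_pos: [0.5442, -0.0016, 0.0313]
tcp_rot: [180.0, -0.0, 177.5]
wrist_force: [-0.4, 0.3, -0.5]
opening: -0.0001
grasp_force: 0.1
```

>>> play_rows --increments '[{"slide": [0, 0.5, 0], "angular": [0, 0, 0], "claw": -1}, {"slide": [0, 0, 0], "angular": [0, 0, 0], "claw": -1}]'

```text
time: 19.55
ee_pos: [0.5442, -0.0011, 0.0313]
tcp_rot: [180.0, 0.0, 177.5]
wrist_force: [0.1, 0.7, 0.2]
opening: 0.0001
grasp_force: 0.1
```

>>> play_rows --increments '[{"slide": [0, 0.5, 0], "angular": [0, 0, 0], "claw": -1}, {"slide": [0, 0, 0], "angular": [0, 0, 0], "claw": -1}]'

```text
time: 19.75
ee_pos: [0.5442, -0.0006, 0.0313]
tcp_rot: [180.0, -0.0, 177.5]
wrist_force: [-0.9, -0.6, -0.1]
opening: 0.0003
grasp_force: 0.1
```

>>> play_rows --increments '[{"slide": [0, 0.5, 0], "angular": [0, 0, 0], "claw": -1}, {"slide": [0, 0, 0], "angular": [0, 0, 0], "claw": -1}]'

```text
time: 19.95
ee_pos: [0.5442, -0.0003, 0.0313]
tcp_rot: [-180.0, -0.0, 177.4]
wrist_force: [-1.1, -2.7, -0.3]
opening: 0.0002
grasp_force: 0.9
```

>>> play_rows --increments '[{"slide": [0, 0.5, 0], "angular": [0, 0, 0], "claw": -1}, {"slide": [0, 0, 0], "angular": [0, 0, 0], "claw": -1}]'

```text
time: 20.15
ee_pos: [0.5441, -0.0, 0.0313]
tcp_rot: [-180.0, -0.0, 177.4]
wrist_force: [-0.2, -3.5, 1.3]
opening: -0.0001
grasp_force: 2.2
```

```bash
python3 -c "
from h import *
stop();topstate()"
```

```text
t 20.15 tcp guide 0.0247 -0.0529 F [-0.2 -3.5  1.3]
red carriage y range [0.0438 0.0529 0.0696] mid-> joint 0.0667 n 1274
brick x [-0.0022  0.0283  0.0551] y [0.0178 0.0381 0.0555] 197
red x [-0.0635 -0.0144  0.0546] y [0.0464 0.0638 0.0702] 126
```

Force rose to 3.5 N exactly where stop contact was predicted, well under the click's hold. I'll back straight off and rise.

>>> play_rows --increments '[{"slide": [0, -1, 0], "angular": [0, 0, 0], "claw": -1}, {"slide": [0, -2, 0], "angular": [0, 0, 0], "claw": -1}, {"slide": [0, -5, 0], "angular": [0, 0, 0], "claw": -1}, {"slide": [0, -12, 0], "angular": [0, 0, 0], "claw": -1}, {"slide": [0, -15, 0], "angular": [0, 0, 0], "claw": -1}, {"slide": [0, 0, 0], "angular": [0, 0, 0], "claw": -1}]'

```text
time: 20.85
ee_pos: [0.5426, -0.0367, 0.0313]
tcp_rot: [-180.0, 0.0, 177.3]
wrist_force: [0.6, 0.1, 0.3]
opening: 0.0001
grasp_force: 0.0
```

>>> play_rows --increments '[{"slide": [0, 0, -35], "angular": [0, 0, 0], "claw": -1}, {"slide": [0, 0, -40], "angular": [0, 0, 0], "claw": -1}, {"slide": [0, 0, -40], "angular": [0, 0, 0], "claw": -1}, {"slide": [0, -40, -30], "angular": [0, 0, 0], "claw": -1}, {"slide": [0, -40, 0], "angular": [0, 0, 0], "claw": -1}, {"slide": [0, -40, 0], "angular": [0, 0, 0], "claw": -1}, {"slide": [0, -20, 0], "angular": [0, 0, 0], "claw": -1}, {"slide": [0, 0, 0], "angular": [0, 0, 0], "claw": -1}]'

```text
time: 21.65
ee_pos: [0.536, -0.1772, 0.1761]
tcp_rot: [-180.0, -0.0, 177.2]
wrist_force: [-0.2, 0.6, -0.1]
opening: -0.0003
grasp_force: 0.0
```

```bash
python3 -c "
from h import *
a=topstate();s=bot.camera('scene')
c=np.hstack([cv2.resize(a[158:228,196:306],(440,280),interpolation=2),cv2.resize(s[160:230,200:290],(360,280),interpolation=2)])
cv2.imwrite('pics/c7.png',c[:,:,::-1])"
```

```text
brick x [-0.0034  0.0255  0.0546] y [-0.0354  0.01    0.0548] 510
red x [-0.0637 -0.0209  0.0545] y [0.0462 0.0634 0.0701] 128
```

View pics/c7.png

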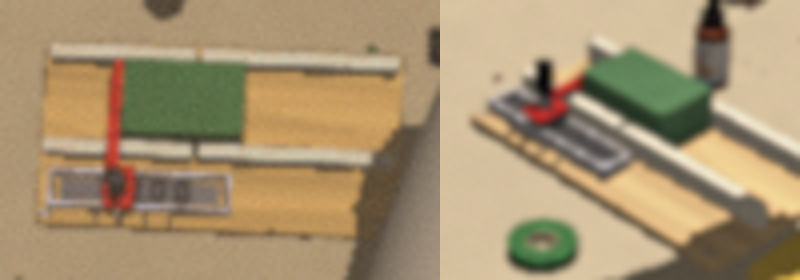

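The brick lies against the red plate at crop (122,100), with its centre at guide y 0.010. The stop is at the third tick, the other things still in view have not been touched, and the arm is clear. Handing in.

```bash
python3 -c "
from workcell import bot
print(bot.job_done())"
```

```text
the job is handed in; nothing more can be done
None
```

Job handed in at about 22 s: the stop is in its third click, the green brick rests against it with its centre at guide y 0.010, and the arm is clear and touching nothing.

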